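Make up two table kits for the card-tree workshop

TASK

Make up the two table kits: into the larger yellow tray go the large glue stick standing in the square cell, the stapler on its base in the long narrow bay and the roll of tape flat in the wide bay; into the smaller tray go the small glue stick standing in its square cell and the paper punch on its base in the large bay. Set each thing down on the tray's floor rather than dropping it, let go of everything, and leave the scissors, the pencil pot and the stack of card where they are.

Things in the scene. Friction and masses are not known exactly. Their poses are not given: they have to be found in the camera images.
- glue_large: The larger of two glue sticks: upright cylinder, plastic, white barrel, grey cap and foot, diameter 31 mm, 110 mm high, about 65 g. Stands on its foot. Origin: centre of the foot's underside; z up through the cap.
- glue_small: The smaller of two glue sticks, of the same make: diameter 22 mm, 82 mm high, about 25 g. Stands on its foot. Origin: centre of the foot's underside; z up through the cap.
- stapler: Black desk stapler standing on its base: 130 mm long (its y), 36 mm wide (its x), 56 mm high, about 220 g. Grip the top arm across x at mid-length: 34 mm wide, upright sides from 31 to 55 mm above the underside; narrower (26 mm or less) below it, base 10 mm thick. Origin: centre of the base's underside; z up.
- tape: Roll of paper masking tape lying flat: outer diameter 58 mm, hole 28 mm, 36 mm high, about 60 g. Origin: centre of its underside; z up along the axis of the hole.
- punch: Craft paper punch: white housing on a steel die plate, paper slot at the front (-x), black thumb lever on top, raised to the front. 64 mm along its x, 45 mm along its y, upright housing sides 13 to 43 mm above the underside, 57 mm high over the lever, about 160 g. Grip across y on the body's sides. Origin: centre of its underside; z up.
- tray_large: Larger yellow tray, 147 (x) by 168 (y) mm. Fixed. Floor 3 thick; walls 3 thick, their top 18 above the table. Origin: centre of underside, z up. Inner sizes and centres, mm in its frame: Long narrow stapler bay along y, 56 by 162, centre (-42.5, 0). Wide tape bay, 82 (x) by 111 (y), centre (29.5, -25.5); fingers fit beside the roll along y. Square glue cell 48 by 48, centre (46.5, 57). A 31 by 48 cell at (4, 57) stays empty.
- tray_small: Smaller yellow tray, 72 (x) by 133 (y) mm. Fixed. Floor 3 thick; walls 3 thick, their top 18 above the table. Origin: centre of underside, z up. Inner sizes and centres, mm in its frame: Large punch bay, 66 (x) by 84 (y), centre (0, -21.5), the punch's length along y. Square glue cell 40 by 40, centre (13, 43.5). A 23 by 40 slot at (-21.5, 43.5) stays empty.
- scissors: Bystander: scissors with red handles lying flat, 175 mm long, 9 mm high. Origin: near the pivot, on the table.
- pencil_pot: Bystander: black round pot with pencils, diameter 76 mm, 95 mm high, pencils up to 172 mm. Origin: centre of its underside.
- card_stack: Bystander: stack of green card lying flat, 210 mm along x, 148 mm along y, 15 mm high. Origin: centre of its underside.
Things that resemble listed ones, but are neither listed nor needed, are in the scene too. What is shaped like the tray_small but blue is not meant.

How it is judged:
At the end, for the whole second after the job is handed in: Each thing upright or flat (0.12 rad) and at rest on its tray floor, origin this near its bay's centre in tray x, y (mm). Larger tray: large glue stick 11, 11; stapler 13, 19 and within 0.2 rad of the bay's line; tape 16, 30. Smaller tray: small glue stick 12, 12; punch 13, 22 (x of glue_large in the frame of tray_large between 0.0355 and 0.0575 m and y of glue_large in the frame of tray_large between 0.046 and 0.068 m and z of glue_large in the frame of tray_large between -0.002 and 0.009 m and linear speed of each of glue_large, stapler, tape, glue_small, punch below 0.02 m/s and angle between each of glue_large, stapler, glue_small, punch's own z axis and vertical below 0.12 rad and x of stapler in the frame of tray_large between -0.0555 and -0.0295 m and y of stapler in the frame of tray_large between -0.019 and 0.019 m and z of stapler in the frame of tray_large between -0.002 and 0.009 m and angle between the y axis of stapler and the y axis of tray_large, either way round below 0.2 rad and x of tape in the frame of tray_large between 0.0135 and 0.0455 m and y of tape in the frame of tray_large between -0.0555 and 0.0045 m and z of tape in the frame of tray_large between -0.002 and 0.009 m and angle between the z axis of tape and the z axis of tray_large, either way round below 0.12 rad and x of glue_small in the frame of tray_small between 0.001 and 0.025 m and y of glue_small in the frame of tray_small between 0.0315 and 0.0555 m and z of glue_small in the frame of tray_small between -0.002 and 0.009 m and x of punch in the frame of tray_small between -0.013 and 0.013 m and y of punch in the frame of tray_small between -0.0435 and 0.0005 m and z of punch in the frame of tray_small between -0.002 and 0.009 m); the robot touches nothing.
It fails at once if a thing of the kits is dropped or knocked over (faster than 0.7 m/s with no finger touching it, as after a fall of 25 mm) ((contact force between the fingers and glue_large below 0.05 N and linear speed of glue_large above 0.7 m/s) or (contact force between the fingers and glue_small below 0.05 N and linear speed of glue_small above 0.7 m/s) or (contact force between the fingers and stapler below 0.05 N and linear speed of stapler above 0.7 m/s) or (contact force between the fingers and tape below 0.05 N and linear speed of tape above 0.7 m/s) or (contact force between the fingers and punch below 0.05 N and linear speed of punch above 0.7 m/s)).
It fails at once if the pair of scissors is moved more than 20 mm (distance of scissors from where it was at the start of the episode above 0.02 m).
It fails at once if the pencil pot is moved more than 20 mm (distance of pencil_pot from where it was at the start of the episode above 0.02 m).
It fails at once if the stack of card is moved more than 20 mm (distance of card_stack from where it was at the start of the episode above 0.02 m).
It also fails if it takes over 128 s, if anything falls off the work surface, if the arm or the gripper's body presses on something with over 40 N, if the wrist force passes 120 N, or if a joint passes its speed limit or range.

ROBOT

A 6-joint arm with a two-finger parallel gripper is mounted at the origin on the work surface. World frame = base frame: x ahead of the robot, y to its left, z up, the work surface at z = 0. Lengths are in m, angles in rad, forces in N, time in s.
With the tool pointing down it reaches from about 0.375 to 0.9 m from the base axis. Payload 3.1 kg.
Tool frame: the origin (TCP) lies at the very end of the fingers, on their centre line; the grasp point (between the pads) lies 19 mm behind it; z points along the fingers, y is the line along which they close (so a half turn about z gives the same grasp; the last joint's range is limited). The gripper opens to 87 mm and grips with 3 to 60 N. Pads are 19 mm wide; open, the fingers measure 117 mm over their backs; the gripper's body (75 mm by 190 mm) begins 51 mm behind the grasp point.
Start: joints at [0.943, 0.527, 1.433, -0, 1.181, -0.178], TCP at [0.272, 0.563, 0.223] pointing down, gripper open.
Joint ranges: [-3.08, 3.08], [-0.75, 2.2], [0.22, 2.44], [-1.43, 4.57], [0, 2.65], [-2.85, 2.85]. Speed limits (rad/s): [2.79, 2.79, 3.14, 3.14, 3.14, 3.14].

INTERFACE

Orientations are given as a unit quaternion [x, y, z, w].
In Python, from rig import robot gives the robot as it stands. The module is installed in compiled form; this text tells all that it offers.
- The arm moves only by the tool servo_tool, never from a script. Its argument "rows" is one flat list of numbers, 5 for each row, row after row: the closure, from -1 (fully open) to 1 (shut), so that 0 is half open, then the shift along the tool's x, y, z in m, then the turn about the tool's z in degrees. A call has 1 to 5 rows; each row shifts and turns the commanded pose from where the row before left it, along the tool's axes as they then stand; what a row does not reach is not made up. A row lasts 1/12 s, in which the tool goes at most 41.7 mm and 7.16 degrees, less where a joint would pass 70% of its speed; a pose out of reach is approached as far as the arm can. A call with a gripper value outside its range is refused whole. The fingers move at their own pace and stop on an object; "newtons" is the grip in N (left out, the last holds). Time passes only in rows, so rows that do not move let the fingers close. It gives the time, the measured TCP pose, the force, the opening and the grip force at its end, in the units of the state.
- robot.get_obs(): the state, without advancing time (a new reading comes with each control period).
- robot.camera(name): name is "side" or "top" or "wrist"; returns a dict with "pixels" (420x560x3 uint8, red, green, blue), "intrinsics" (3x3 intrinsics, pixels), "rvec" (rotation vector, rad) and "tvec" (3), from world to camera coordinates, as OpenCV has them; the wrist camera has in their place "mount" (4x4, takes a point from camera to tool coordinates, whose origin is the TCP and whose axes are the flange's). Camera axes: x right, y down, z forward; pixel columns grow to the right and rows downward; lengths in m; the calibration is good to about 2 mm. A picture is of the moment at which its call begins: read the wrist's pose just before it. There is no depth.
- robot.hand_in(): hands the job in; it is judged then, once.
Trained networks look in a picture, given as the dict that the camera call returned (one of the last four; its "shot" number tells which), for a name from the list of things; names that differ only in an ending like _2 or _b are one class to them, and where a whole thing is asked for, a point or a joint stands for the part that bears it (a point fixed in the world has none). Each returns a list of dicts, best first, with "score" (0 to 1); they miss things now and then, are a little off and sometimes report something else, mostly with a low value. They report only what shows in the picture. A call takes as long as a camera call. They do not tell look-alikes from the thing itself.
- robot.spot_in(picture, query): "at" ([x, y, z] in m, in world coordinates, good to about 4 mm: the middle of the surface that is visible of it).
- robot.outline_of(picture, query): "region" (420x560 bool, what is visible of it).
- robot.place_of(picture, query): "at" ([x, y, z] in m, in world coordinates, good to about 4 mm: a listed point, or the origin of a listed thing).
The state is a dict: "time": time; "q": joint angles; "joint_velocities": joint speeds; "joint_torque": joint torques, N m; "position": TCP position; "tool_rot": TCP orientation; "ft_force": force on the tool from outside, world axes, zero at the start; "moment": the same for the moment, N m; "grip_width": finger opening in m; "grip_force": force on a finger pad.
Only numpy, scipy, OpenCV 4.12 (cv2) and the standard library are available. Lean on these libraries where they do the work, as an engineer would, in place of code of your own. Each camera call takes 0.05 s, during which the arm holds its last target. There are 200 camera calls.

## Working session

There is one attempt and no reset: what is moved stays moved. The work goes in short steps, Python scripts to look and compute and a tool call to move; the robot and the scene stay as the last step left them, time stands still between calls to the robot, and variables do not carry over. Pictures are saved under pics/ and viewed, at most 14 in all, crops included, and the job is handed in when it is done.

Besides the shell and the picture viewer there is one more tool, called as name(argument=value, ...) on one line, values as JSON. servo_tool: Moves the arm, as the interface text tells. Its arguments: {"type":"object","properties":{"rows":{"type":"array","items":{"type":"number"}},"newtons":{"type":"number"}},"required":["rows"]}

```bash
mkdir -p pics; cat > h.py <<'E'
import numpy as np, cv2
from scipy.spatial.transform import Rotation as R
from rig import robot
def save(n,im): cv2.imwrite('pics/'+n+'.png',im[:,:,::-1])
def proj(c,P):
    return cv2.projectPoints(np.array(P,float).reshape(-1,3),c['rvec'],c['tvec'],c['intrinsics'],None)[0][:,0]
def onplane(c,uv,z):
    K=c['intrinsics'];Rm=R.from_rotvec(np.ravel(c['rvec'])).as_matrix();t=np.ravel(c['tvec'])
    o=-Rm.T@t; d=(np.linalg.inv(K)@np.c_[np.array(uv,float).reshape(-1,2),np.ones(len(np.array(uv).reshape(-1,2)))].T).T@Rm
    return o+d*((z-o[2])/d[:,2])[:,None]
E
python3 - <<'E'
from h import *
ims=[]
names="glue_large glue_small stapler tape punch tray_large tray_small scissors pencil_pot card_stack".split()
for n in("top","side"):
    c=robot.camera(n); save(n+'0',c['pixels']); print(n,-R.from_rotvec(np.ravel(c['rvec'])).as_matrix().T@np.ravel(c['tvec']))
    for q in names:
        for d in robot.place_of(c,q): print(q,np.round(d['at'],3),round(d['score'],2),proj(c,d['at']).round()[0])
o=robot.get_obs();print(o)
E
```

```text
top [0.26711151 0.01314189 1.65549162]
glue_large [ 0.34   0.312 -0.   ] 0.62 [195. 268.]
glue_small [0.417 0.178 0.003] 0.57 [236. 244.]
glue_small [ 0.433 -0.005  0.002] 0.57 [291. 239.]
stapler [ 0.434  0.002 -0.   ] 0.76 [289. 239.]
stapler [0.575 0.458 0.   ] 0.66 [153. 199.]
tape [ 0.343 -0.31   0.001] 0.74 [382. 265.]
punch [ 0.411 -0.177 -0.004] 0.78 [342. 245.]
tray_large [ 0.592 -0.167 -0.003] 0.97 [337. 192.]
tray_small [ 0.77   0.229 -0.001] 0.96 [221. 143.]
tray_small [0.264 0.43  0.004] 0.61 [159. 292.]
tray_small [ 0.605  0.149 -0.006] 0.56 [245. 189.]
tray_small [0.343 0.313 0.   ] 0.39 [195. 267.]
scissors [ 0.772 -0.023  0.003] 0.76 [294. 141.]
pencil_pot [ 0.56  -0.442  0.002] 0.67 [418. 200.]
card_stack [0.575 0.455 0.005] 0.89 [154. 198.]
side [-0.01887868 -0.72403286  0.87346248]
glue_large [0.345 0.31  0.002] 0.66 [155. 185.]
glue_small [0.413 0.178 0.   ] 0.6 [200. 200.]
stapler [ 0.432 -0.001 -0.   ] 0.94 [243. 233.]
tape [ 0.339 -0.304  0.007] 0.78 [290. 332.]
punch [ 0.411 -0.174 -0.002] 0.65 [279. 279.]
punch [0.347 0.314 0.001] 0.23 [156. 184.]
tray_large
[... 368 characters left out ...]
 9.42523662e-01,  5.27490408e-01,  1.43273383e+00,  1.22809050e-05,
        1.18139091e+00, -1.78490445e-01]), 'joint_velocities': array([ 1.49165405e-03, -6.32713854e-04, -1.04986952e-03,  1.07562933e-04,
        2.08939370e-04, -1.99604802e-05]), 'joint_torque': array([-6.22920888e-04, -4.40033805e+01, -1.76986438e+01,  6.34919177e-02,
        5.04501513e-02,  3.62660430e-06]), 'position': array([0.27167341, 0.56282475, 0.2225435 ]), 'tool_rot': array([ 2.23002488e-01,  9.74817875e-01, -8.11719888e-06, -9.64074811e-06]), 'ft_force': array([-0.26006844, -0.02024889,  0.07249812]), 'moment': array([-0.0272998 , -0.04389495,  0.0542545 ]), 'grip_force': 0.0, 'grip_width': 0.08709341329612619}
```

View pics/top0.png

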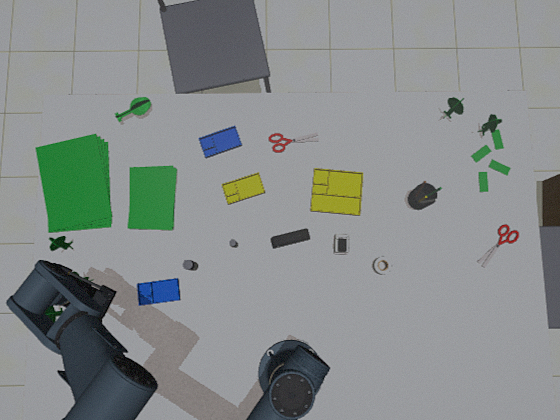

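View pics/side0.png

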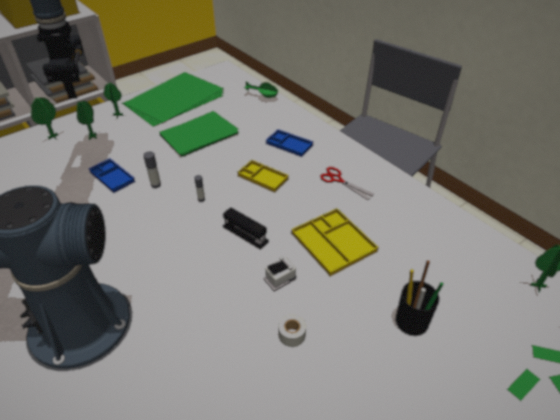

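The top view shows these candidates:
- **Large glue stick:** (190,265) only.
- **Small glue stick:** (234,243) only.
- **Stapler:** (290,239).
- **Tape:** (382,265).
- **Punch:** (342,244).
- **Large tray:** yellow, (337,192).
- **Small tray:** yellow, (243,188). The blue look-alikes at (220,142) and (158,291) are rejected.
- **Bystanders:** two scissors, at (292,142) and (500,243), two card stacks, and the pot at (422,195).

The side view agrees. Next are the yaws and one close crop.

```bash
cat >> h.py <<'E'
def rect(c,q,z,near=None):
    best=[]
    for d in robot.outline_of(c,q):
        m=d['region'].astype(np.uint8); p=cv2.findContours(m,cv2.RETR_EXTERNAL,cv2.CHAIN_APPROX_NONE)[0]
        p=np.concatenate(p)[:,0]; w=onplane(c,p,z)[:,:2]
        r=cv2.minAreaRect((w*1000).astype(np.float32)); best.append((q,round(d['score'],2),np.round(r[0],1),np.round(r[1],1),round(r[2],1)))
    return best
E
python3 - <<'E'
from h import *
c=robot.camera('top')
for q,z in(("tray_large",.018),("tray_small",.018),("stapler",.055),("punch",.043),("tape",.036)):
    for b in rect(c,q,z): print(b)
im=c['pixels'][120:290,180:410]; save('crop1',cv2.resize(im,None,fx=3.4,fy=3.4,interpolation=cv2.INTER_CUBIC))
E
```

```text
('tray_large', 0.84, array([ 590.5, -161.1]), array([169.4, 152.3]), 83.5)
('tray_small', 0.91, array([265.2, 428.3]), array([ 71.2, 133.2]), 6.9)
('tray_small', 0.83, array([605.4, 155.9]), array([ 72.4, 130.9]), 17.6)
('tray_small', 0.66, array([768. , 234.1]), array([ 81.1, 137.8]), 21.0)
('stapler', 0.62, array([596.4, 152.7]), array([ 72.3, 129.8]), 16.7)
('stapler', 0.61, array([428.4,  -1.1]), array([ 40.2, 119.6]), 15.7)
('punch', 0.69, array([ 409.7, -168.9]), array([45.9, 65.7]), 88.4)
('punch', 0.45, array([416.7, 184. ]), array([27.9, 20.6]), 44.7)
('tape', 0.5, array([ 339.9, -299.8]), array([56. , 51.9]), 89.2)
('tape', 0.5, array([600. , 154.1]), array([ 78.4, 132.5]), 18.3)
('tape', 0.49, array([349.1, 324.8]), array([49.8, 31.2]), 79.8)
```

View pics/crop1.png

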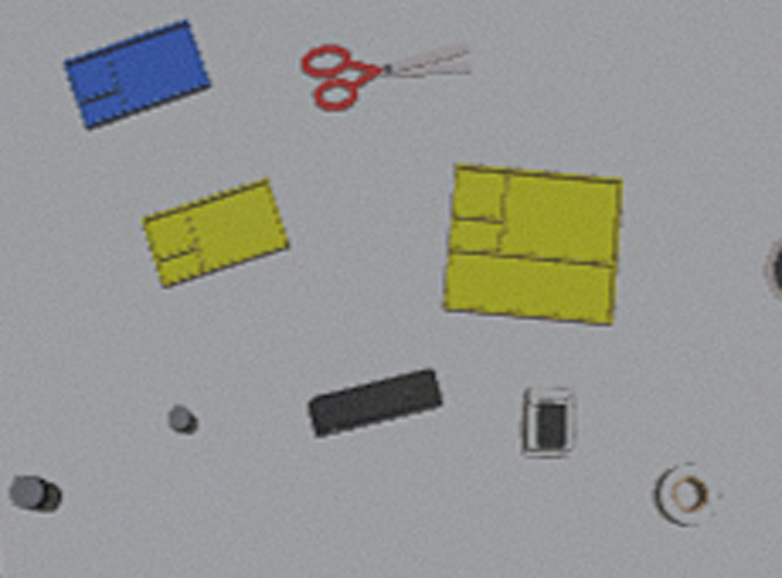

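The crop confirms the choice: the yellow trays are at (217,233) and (533,245), the stapler at (375,402), the punch at (548,425), the tape at (688,495), and the glue sticks at (182,420) and (35,493). The blue tray at (138,75) and the scissors at (385,75) are left alone. Yaws are about -6.5° for the large tray, 17.6° for the small tray, 15.7° for the stapler and -1.6° for the punch. Placing order will be tape, stapler, large glue, punch, small glue.

```bash
cat >> h.py <<'E'
def plan(wps,step=.035,start=None):
    """wps: (x,y,z,theta_deg of tool y); prints equal rows in tool axes"""
    o=robot.get_obs(); p=np.array(o['position']); y=R.from_quat(o['tool_rot']).as_matrix()[:,1]; th=np.degrees(np.arctan2(y[1],y[0]))
    print('t',round(o['time'],1),'pos',p.round(4),'th',round(th,1),'w',round(o['grip_width'],4))
    if start is not None: p=np.array(start[:3]); th=start[3]
    for x,yy,z,t in wps:
        d=np.array([x,yy,z])-p; dt=(t-th+90)%180-90 if abs(t-th)>90 else t-th
        n=int(max(np.ceil(np.linalg.norm(d)/step),np.ceil(abs(dt)/6.5),1)); s=d/n
        rows=[]
        # turn first within row set: shift given in mid-turn axes
        for i in range(n):
            a=np.radians(th+dt*i/n); ux=np.array([-np.sin(a),np.cos(a)]); uy=np.array([np.cos(a),np.sin(a)])
            rows.append((round(s[:2]@ux,4),round(s[:2]@uy,4),round(-s[2],4),round(-dt/n,2)))
        if dt==0 or abs(dt/n)<.05: print((x,yy,z,t),n,'x',rows[0])
        else: print((x,yy,z,t),n,*rows)
        p=np.array([x,yy,z]); th=th+dt
def wcam():
    o=robot.get_obs(); c=robot.camera('wrist'); T=np.eye(4); T[:3,:3]=R.from_quat(o['tool_rot']).as_matrix(); T[:3,3]=o['position']
    M=np.linalg.inv(T@np.array(c['mount'])); c['rvec']=R.from_matrix(M[:3,:3]).as_rotvec(); c['tvec']=M[:3,3]; return c
E
python3 - <<'E'
from h import *
plan([(.272,.563,.2226,83.5),(.45,.25,.22,83.5),(.45,-.1,.22,83.5),(.341,-.304,.2,83.5)],.04)
c=wcam();print(c['intrinsics'],np.array(c['mount']).round(3))
E
```

```text
t 1.4 pos [0.2717 0.5628 0.2226] th 64.2 w 0.0868
(0.272, 0.563, 0.2226, 83.5) 3 (np.float64(-0.0001), np.float64(0.0001), np.float64(-0.0), np.float64(-6.43)) (np.float64(-0.0001), np.float64(0.0001), np.float64(-0.0), np.float64(-6.43)) (np.float64(-0.0001), np.float64(0.0001), np.float64(-0.0), np.float64(-6.43))
(0.45, 0.25, 0.22, 83.5) 10 x (np.float64(-0.0212), np.float64(-0.0291), np.float64(0.0003), np.float64(-0.0))
(0.45, -0.1, 0.22, 83.5) 9 x (np.float64(-0.0044), np.float64(-0.0386), np.float64(-0.0), np.float64(-0.0))
(0.341, -0.304, 0.2, 83.5) 6 x (np.float64(0.0142), np.float64(-0.0358), np.float64(0.0033), np.float64(-0.0))
[[362.94803186   0.         274.62687925]
 [  0.         362.94803186 211.31005399]
 [  0.           0.           1.        ]] [[ 0.001 -0.966 -0.257  0.07 ]
 [ 1.     0.001 -0.    -0.   ]
 [ 0.001 -0.257  0.966 -0.162]
 [ 0.     0.     0.     1.   ]]
```

servo_tool(rows=[-1,0,0,0,-6.43,-1,0,0,0,-6.43,-1,0,0,0,-6.43,-1,-0.021,-0.029,0,0,-1,-0.021,-0.029,0,0])

```text
time: 1.87
position: [0.3065, 0.501, 0.2225]
tool_rot: [0.055, 0.999, 0.0, 0.0]
ft_force: [0.5, -0.8, 0.6]
grip_width: 0.0871
grip_force: 0.0
```

servo_tool(rows=[-1,-0.021,-0.029,0,0,-1,-0.021,-0.029,0,0,-1,-0.021,-0.029,0,0,-1,-0.021,-0.029,0,0,-1,-0.021,-0.029,0,0])

```text
time: 2.28
position: [0.3955, 0.3431, 0.2228]
tool_rot: [0.056, 0.998, 0.0, 0.0]
ft_force: [0.3, 0.4, -0.2]
grip_width: 0.0872
grip_force: 0.0
```

servo_tool(rows=[-1,-0.021,-0.029,0,0,-1,-0.021,-0.029,0,0,-1,-0.021,-0.029,0,0,-1,-0.0045,-0.0385,0,0,-1,-0.0045,-0.0385,0,0])

```text
time: 2.7
position: [0.4491, 0.1718, 0.2228]
tool_rot: [0.056, 0.998, 0.0, 0.001]
ft_force: [0.3, -1.2, -0.4]
grip_width: 0.0872
grip_force: 0.0
```

servo_tool(rows=[-1,-0.0045,-0.0385,0,0,-1,-0.0045,-0.0385,0,0,-1,-0.0045,-0.0385,0,0,-1,-0.0045,-0.0385,0,0,-1,-0.0045,-0.0385,0,0])

```text
time: 3.12
position: [0.4483, -0.0222, 0.2229]
tool_rot: [0.057, 0.998, -0.0, 0.0]
ft_force: [0.9, -0.2, 0.7]
grip_width: 0.0874
grip_force: 0.0
```

servo_tool(rows=[-1,-0.0045,-0.0385,0,0,-1,-0.0045,-0.0385,0,0,-1,0.014,-0.036,0,0,-1,0.014,-0.036,0,0,-1,0.014,-0.036,0,0])

```text
time: 3.53
position: [0.3941, -0.2022, 0.2227]
tool_rot: [0.056, 0.998, -0.0, 0.0]
ft_force: [0.7, -0.7, -1.1]
grip_width: 0.0871
grip_force: 0.0
```

servo_tool(rows=[-1,0.014,-0.036,0,0,-1,0.014,-0.036,0,0,-1,0.014,-0.036,0,0,-1,0,0,0,0,-1,0,0,0,0])

```text
time: 3.95
position: [0.3401, -0.3051, 0.2227]
tool_rot: [0.059, 0.998, -0.0, 0.0]
ft_force: [-0.4, -0.3, -0.9]
grip_width: 0.0874
grip_force: 0.0
```

```bash
python3 - <<'E'
from h import *
c=wcam(); save('w1',c['pixels'])
for q in("tape","punch","tray_large"):
  for d in robot.place_of(c,q): print(q,np.round(d['at'],4),round(d['score'],2),proj(c,d['at']).round()[0])
print(rect(c,"tape",.036))
plan([(.341,-.304,.06,83.5)])
E
```

```text
tape [ 0.3344 -0.3051  0.0033] 0.86 [274. 178.]
tape [ 0.5601 -0.44   -0.0009] 0.25 [188. 368.]
punch [ 0.4085 -0.1758 -0.0009] 0.81 [397. 229.]
[('tape', 0.96, array([ 336.5, -306.6]), array([56.8, 59.5]), 83.3)]
t 4.2 pos [ 0.3414 -0.3015  0.2225] th 83.7 w 0.0873
(0.341, -0.304, 0.06, 83.5) 5 x (np.float64(0.0), np.float64(-0.0005), np.float64(0.0325), np.float64(0.03))
```

View pics/w1.png

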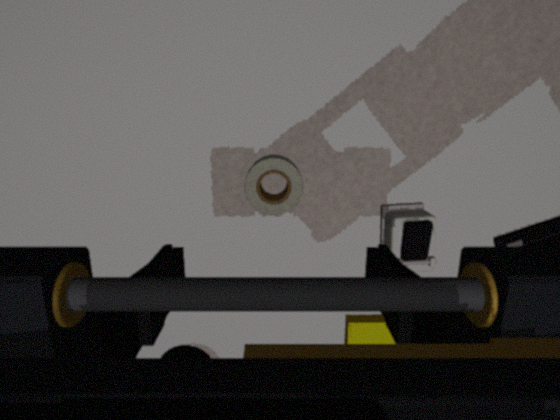

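The wrist view shows the tape's ring centred at (274,184) and the punch at (408,235). That puts the tape at about (0.337, -0.305), so I descend onto it.

servo_tool(rows=[-1,0.0037,-0.0025,0.03,0,-1,0,0,0.035,0,-1,0,0,0.035,0,-1,0,0,0.035,0,-1,0,0,0.03,0])

```text
time: 4.62
position: [0.3376, -0.3037, 0.0561]
tool_rot: [0.055, 0.998, 0.0, -0.0]
ft_force: [0.5, -0.5, 0.4]
grip_width: 0.087
grip_force: 0.0
```

servo_tool(rows=[-1,0,0,0.025,0,-1,0,0,0.0155,0,-1,0,0,0.008,0,-1,0,0,0,0,-1,0,0,0,0])

```text
time: 5.03
position: [0.3375, -0.3046, 0.0092]
tool_rot: [0.056, 0.998, 0.0, -0.0]
ft_force: [-0.5, 0.3, 1.1]
grip_width: 0.0868
grip_force: 0.0
```

servo_tool(rows=[0.8,0,0,0,0,0.8,0,0,0,0,0.8,0,0,0,0,0.8,0,0,0,0,0.8,0,0,0,0], newtons=15)

```text
time: 5.45
position: [0.3371, -0.3054, 0.0097]
tool_rot: [0.057, 0.998, -0.001, 0.0]
ft_force: [0.1, -0.0, 0.3]
grip_width: 0.0616
grip_force: 0.0
```

servo_tool(rows=[0.8,0,0,0,0,0.8,0,0,0,0,0.8,0,0,0,0,0.8,0,0,0,0,0.8,0,0,0,0])

```text
time: 5.87
position: [0.3371, -0.3054, 0.0095]
tool_rot: [0.057, 0.998, -0.0, 0.0]
ft_force: [-0.6, -0.9, 6.4]
grip_width: 0.0567
grip_force: 15.0
```

```bash
python3 - <<'E'
from h import *
plan([(.337,-.305,.1,83.5),(.39,-.29,.25,83.5),(.66,-.17,.25,83.5)])
E
```

```text
t 5.9 pos [ 0.3371 -0.3054  0.0095] th 83.5 w 0.0567
(0.337, -0.305, 0.1, 83.5) 3 x (np.float64(0.0), np.float64(0.0001), np.float64(-0.0302), np.float64(0.01))
(0.39, -0.29, 0.25, 83.5) 5 x (np.float64(-0.0102), np.float64(0.0042), np.float64(-0.03), np.float64(-0.0))
(0.66, -0.17, 0.25, 83.5) 9 x (np.float64(-0.0283), np.float64(0.0166), np.float64(-0.0), np.float64(-0.0))
```

servo_tool(rows=[0.8,0,0,-0.015,0,0.8,0,0,-0.025,0,0.8,0,0,-0.025,0,0.8,0,0,-0.025,0,0.8,-0.01,0.004,-0.03,0])

```text
time: 6.28
position: [0.3454, -0.301, 0.1291]
tool_rot: [0.057, 0.998, 0.002, -0.002]
ft_force: [-0.1, -0.8, -0.9]
grip_width: 0.0561
grip_force: 15.0
```

servo_tool(rows=[0.8,-0.01,0.004,-0.03,0,0.8,-0.01,0.004,-0.03,0,0.8,-0.01,0.004,-0.03,0,0.8,-0.01,0.004,-0.03,0,0.8,-0.028,0.0165,0,0])

```text
time: 6.7
position: [0.4195, -0.2808, 0.2546]
tool_rot: [0.058, 0.998, -0.004, 0.003]
ft_force: [0.3, -2.3, -1.2]
grip_width: 0.0567
grip_force: 15.0
```

servo_tool(rows=[0.8,-0.028,0.0165,0,0,0.8,-0.028,0.0165,0,0,0.8,-0.028,0.0165,0,0,0.8,-0.028,0.0165,0,0,0.8,-0.028,0.0165,0,0])

```text
time: 7.12
position: [0.5677, -0.2102, 0.2483]
tool_rot: [0.057, 0.998, 0.0, -0.001]
ft_force: [0.1, -0.3, -0.9]
grip_width: 0.0567
grip_force: 15.0
```

servo_tool(rows=[0.8,-0.028,0.0165,0,0,0.8,-0.028,0.0165,0,0,0.8,-0.028,0.0165,0,0,0.8,0,0,0,0,0.8,0,0,0,0])

```text
time: 7.53
position: [0.6565, -0.1704, 0.2475]
tool_rot: [0.055, 0.998, 0.0, -0.001]
ft_force: [-0.8, 0.3, -1.0]
grip_width: 0.0565
grip_force: 15.0
```

```bash
python3 - <<'E'
from h import *
c=wcam(); save('w2',c['pixels'])
for d in robot.place_of(c,"tray_large"): print(np.round(d['at'],4),round(d['score'],2),proj(c,d['at']).round()[0])
print(rect(c,"tray_large",.018))
plan([])
E
```

```text
[ 0.5964 -0.1703 -0.0006] 0.92 [269. 125.]
[('tray_large', 0.73, array([ 589.8, -165.6]), array([167.7, 146.9]), 83.9)]
t 7.7 pos [ 0.6546 -0.172   0.2483] th 83.5 w 0.0564
```

View pics/w2.png

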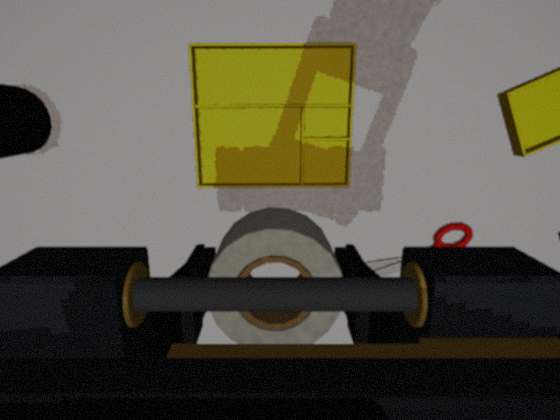

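The wrist view shows the tray rim corners at (190,44), (357,43), (349,187) and (198,187), with the tape held level at (273,285). I fit the corners and plan the placing.

```bash
python3 - <<'E'
from h import *
c=wcam()
w=onplane(c,[(190,44),(357,43),(349.5,187),(198,187)],.018)*1000
print(w.round(1),w.mean(0).round(1)); 
for a,b in((0,1),(3,2)): d=w[b]-w[a]; print(np.hypot(*d[:2]),np.degrees(np.arctan2(d[1],d[0])))
T=np.array([.5905,-.1672]);a=np.radians(-6.2);Rm=np.array([[np.cos(a),-np.sin(a)],[np.sin(a),np.cos(a)]])
for n,p in(("tape",(29.5,-25.5)),("stapler",(-42.5,0)),("glue",(46.5,57))): print(n,(T+Rm@np.array(p)/1000).round(4))
x,y=T+Rm@np.array([29.5,-25.5])/1000
plan([(x,y,.25,83.8),(x,y,.06,83.8),(x,y,.0135,83.8)])
E
```

```text
[[ 506.7 -240.4   18. ]
 [ 524.6  -74.7   18. ]
 [ 669.7  -91.    18. ]
 [ 650.9 -256.6   18. ]] [ 588.  -165.7   18. ]
166.66716233394158 83.83238749650323
166.66661542665264 83.5212860174697
tape [ 0.6171 -0.1957]
stapler [ 0.5482 -0.1626]
glue [ 0.6429 -0.1156]
t 7.7 pos [ 0.6547 -0.1722  0.2487] th 83.5 w 0.0566
(np.float64(0.6170734698666798), np.float64(-0.1957368305746217), 0.25, 83.8) 2 (np.float64(0.0173), np.float64(-0.0138), np.float64(-0.0007), np.float64(-0.17)) (np.float64(0.0174), np.float64(-0.0138), np.float64(-0.0007), np.float64(-0.17))
(np.float64(0.6170734698666798), np.float64(-0.1957368305746217), 0.06, 83.8) 6 x (np.float64(0.0), np.float64(0.0), np.float64(0.0317), np.float64(-0.0))
(np.float64(0.6170734698666798), np.float64(-0.1957368305746217), 0.0135, 83.8) 2 x (np.float64(0.0), np.float64(0.0), np.float64(0.0232), np.float64(-0.0))
```

servo_tool(rows=[0.8,0.018,-0.0133,0,0,0.8,0.018,-0.0133,0,0,0.8,0,0,0.03,0,0.8,0,0,0.03,0,0.8,0,0,0.03,0])

```text
time: 8.15
position: [0.6163, -0.1956, 0.1596]
tool_rot: [0.058, 0.998, -0.001, 0.001]
ft_force: [0.4, 0.0, -1.1]
grip_width: 0.0565
grip_force: 15.0
```

servo_tool(rows=[0.8,0,0,0.03,0,0.8,0,0,0.03,0,0.8,0,0,0.03,0,0.8,0,0,0.02,0,0.8,0,0,0,0])

```text
time: 8.57
position: [0.6129, -0.1933, 0.0447]
tool_rot: [0.057, 0.998, 0.002, -0.005]
ft_force: [-0.8, 0.4, -0.5]
grip_width: 0.0565
grip_force: 15.0
```

servo_tool(rows=[0.8,0,0,0.012,0,0.8,0,0,0.01,0,0.8,0,0,0.005,0,0.8,0,0,0,0,0.8,0,0,0,0])

```text
time: 8.98
position: [0.6176, -0.1943, 0.0226]
tool_rot: [0.057, 0.998, -0.0, 0.0]
ft_force: [-1.6, 0.1, -0.4]
grip_width: 0.0563
grip_force: 15.0
```

servo_tool(rows=[0.8,0,0,0.002,0,0.8,0,0,0.002,0,0.8,0,0,0.002,0,0.8,0,0,0,0,0.8,0,0,0,0])

```text
time: 9.4
position: [0.6172, -0.194, 0.016]
tool_rot: [0.056, 0.998, 0.0, -0.0]
ft_force: [0.1, 0.1, -0.4]
grip_width: 0.0568
grip_force: 15.0
```

servo_tool(rows=[0.8,0,0,0.001,0,0.8,0,0,0.001,0,0.8,0,0,0.001,0,0.8,0,0,0.0005,0,0.8,0,0,0,0])

```text
time: 9.82
position: [0.6172, -0.1941, 0.0126]
tool_rot: [0.057, 0.998, 0.0, -0.0]
ft_force: [-0.4, 0.1, -0.1]
grip_width: 0.0562
grip_force: 15.0
```

servo_tool(rows=[-0.6,0,0,0.0005,0,-0.6,0,0,0,0,-0.6,0,0,0,0,-0.6,0,0,0,0,-0.6,0,0,0,0])

```text
time: 10.23
position: [0.6173, -0.1941, 0.0121]
tool_rot: [0.057, 0.998, -0.0, 0.0]
ft_force: [0.4, 0.1, 0.5]
grip_width: 0.0692
grip_force: 0.0
```

servo_tool(rows=[-0.6,0,0,-0.01,0,-0.6,0,0,-0.02,0,-0.6,0,0,-0.03,0,-0.6,0,0,-0.035,0,-0.6,0,0,-0.035,0])

```text
time: 10.65
position: [0.6167, -0.1939, 0.1435]
tool_rot: [0.057, 0.998, 0.0, -0.001]
ft_force: [0.6, -0.1, 0.3]
grip_width: 0.0698
grip_force: 0.0
```

```bash
python3 - <<'E'
from h import *
plan([(.6172,-.1943,.23,83.8),(.47,.0,.22,15.7)],.038)
c=robot.camera('top'); print([(d['at'],d['score']) for d in robot.place_of(c,'tape')])
E
```

```text
t 10.7 pos [ 0.6167 -0.1939  0.1435] th 83.5 w 0.0698
(0.6172, -0.1943, 0.23, 83.8) 3 (np.float64(-0.0002), np.float64(-0.0001), np.float64(-0.0288), np.float64(-0.09)) (np.float64(-0.0002), np.float64(-0.0001), np.float64(-0.0288), np.float64(-0.09)) (np.float64(-0.0002), np.float64(-0.0001), np.float64(-0.0288), np.float64(-0.09))
(0.47, 0.0, 0.22, 15.7) 11 (np.float64(0.0152), np.float64(0.0161), np.float64(0.0009), np.float64(6.19)) (np.float64(0.0169), np.float64(0.0144), np.float64(0.0009), np.float64(6.19)) (np.float64(0.0183), np.float64(0.0125), np.float64(0.0009), np.float64(6.19)) (np.float64(0.0196), np.float64(0.0104), np.float64(0.0009), np.float64(6.19)) (np.float64(0.0206), np.float64(0.0083), np.float64(0.0009), np.float64(6.19)) (np.float64(0.0213), np.float64(0.006), np.float64(0.0009), np.float64(6.19)) (np.float64(0.0219), np.float64(0.0037), np.float64(0.0009), np.float64(6.19)) (np.float64(0.0221), np.float64(0.0013), np.float64(0.0009), np.float64(6.19)) (np.float64(0.0221), np.float64(-0.0011), np.float64(0.0009), np.float64(6.19)) (np.float64(0.0219), np.float64(-0.0035), np.float64(0.0009), np.float64(6.19)) (np.float64(0.0214), np.float64(-0.0058), np.float64(0.0009), np.float64(6.19))
[]
```

servo_tool(rows=[-1,0,0,-0.03,0,-1,0,0,-0.03,0,-1,0.0152,0.0161,-0.02,6.2,-1,0.0169,0.0144,0,6.2,-1,0.0183,0.0125,0,6.2])

```text
time: 11.17
position: [0.5776, -0.1409, 0.2239]
tool_rot: [0.22, 0.975, -0.0, 0.002]
ft_force: [-0.6, 1.1, 0.1]
grip_width: 0.0858
grip_force: 0.0
```

servo_tool(rows=[-1,0.0196,0.0104,0,6.2,-1,0.0206,0.0083,0,6.2,-1,0.0213,0.006,0,6.2,-1,0.0219,0.0037,0,6.2,-1,0.0221,0.0013,0,6.2])

```text
time: 11.58
position: [0.5098, -0.0512, 0.222]
tool_rot: [0.473, 0.881, -0.0, -0.0]
ft_force: [-0.6, 0.1, -1.2]
grip_width: 0.087
grip_force: 0.0
```

servo_tool(rows=[-1,0.0221,-0.001,0,6.2,-1,0.0219,-0.0035,0,6.2,-1,0.0214,-0.006,0,6.2,-1,0,-0.025,0,0,-1,0,0,0,0])

```text
time: 12.0
position: [0.4413, -0.0039, 0.2214]
tool_rot: [0.606, 0.796, -0.002, -0.003]
ft_force: [-0.2, 0.8, 0.5]
grip_width: 0.0873
grip_force: 0.0
```

```bash
python3 - <<'E'
from h import *
c=wcam(); save('w3',c['pixels'])
for q in("stapler",):
  for d in robot.place_of(c,q): print(q,np.round(d['at'],4),round(d['score'],2),proj(c,d['at']).round()[0])
print(rect(c,"stapler",.045))
plan([(.434,0,.1,15.7)])
E
```

```text
stapler [ 0.4112 -0.1721  0.0025] 0.72 [213. 313.]
stapler [ 0.4364 -0.0039  0.0024] 0.64 [272. 182.]
[('stapler', 0.69, array([432.3,  -5. ]), array([ 36.8, 128.4]), 13.8)]
t 12.2 pos [ 0.4476 -0.0057  0.2224] th 15.3 w 0.0871
(0.434, 0, 0.1, 15.7) 4 (np.float64(0.0023), np.float64(-0.0029), np.float64(0.0306), np.float64(-0.1)) (np.float64(0.0023), np.float64(-0.0029), np.float64(0.0306), np.float64(-0.1)) (np.float64(0.0023), np.float64(-0.0029), np.float64(0.0306), np.float64(-0.1)) (np.float64(0.0023), np.float64(-0.0029), np.float64(0.0306), np.float64(-0.1))
```

View pics/w3.png

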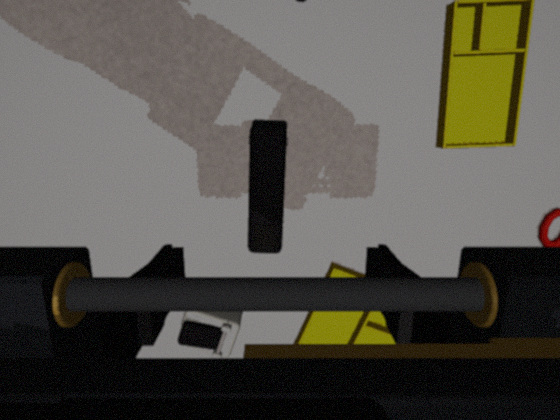

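The stapler spans columns 248–287 and rows 120–252, upright in the image. The pose was still settling when I read it, so I measure again at rest.

```bash
python3 - <<'E'
from h import *
for i in range(2):
  c=wcam(); print(rect(c,"stapler",.05)); plan([])
  print([(d['at'].round(4),d['score']) for d in robot.place_of(c,'stapler')])
E
```

```text
[('stapler', 0.88, array([432.4,  -3.5]), array([ 37.1, 127.5]), 13.9)]
t 12.2 pos [ 0.4482 -0.0059  0.2223] th 15.3 w 0.0871Traceback (most recent call last):
  File "<stdin>", line 4, in <module>
AttributeError: 'list' object has no attribute 'round'. Did you mean: 'count'?
```

servo_tool(rows=[-1,0.0063,-0.014,0.03,1.4,-1,0,0,0.035,0,-1,0,0,0.035,0,-1,0,0,0.03,0,-1,0,0,0,0])

```text
time: 12.72
position: [0.4292, -0.0027, 0.0875]
tool_rot: [0.616, 0.787, -0.002, -0.005]
ft_force: [-0.7, 0.2, 0.1]
grip_width: 0.087
grip_force: 0.0
```

servo_tool(rows=[-1,0,0,0,0,-1,0,0,0.02,0,-1,0,0,0.02,0,-1,0,0,0.02,0,-1,0,0,0,0])

```text
time: 13.13
position: [0.4326, -0.0034, 0.0317]
tool_rot: [0.616, 0.788, -0.0, -0.0]
ft_force: [-0.2, -0.5, 1.0]
grip_width: 0.0872
grip_force: 0.0
```

servo_tool(rows=[0.9,0,0,0,0,0.9,0,0,0,0,0.9,0,0,0,0,0.9,0,0,0,0,0.9,0,0,0,0], newtons=25)

```text
time: 13.55
position: [0.4325, -0.0032, 0.0331]
tool_rot: [0.616, 0.788, 0.0, 0.001]
ft_force: [-0.4, 0.4, -0.6]
grip_width: 0.0611
grip_force: 0.0
```

servo_tool(rows=[0.9,0,0,0,0,0.9,0,0,0,0,0.9,0,0,0,0,0.9,0,0,0,0,0.9,0,0,0,0])

```text
time: 13.97
position: [0.4317, -0.0031, 0.0321]
tool_rot: [0.616, 0.788, -0.0, -0.0]
ft_force: [-0.3, -0.7, 2.2]
grip_width: 0.034
grip_force: 25.0
```

servo_tool(rows=[0.9,0,0,0,0,0.9,0,0,0,0,0.9,0,0,0,0])

```text
time: 14.22
position: [0.4317, -0.0031, 0.032]
tool_rot: [0.616, 0.788, -0.0, -0.0]
ft_force: [0.6, 0.9, 1.0]
grip_width: 0.0335
grip_force: 25.0
```

```bash
python3 - <<'E'
from h import *
plan([(.434,-.004,.17,14),(.548,-.162,.17,-6.2),(.548,-.162,.05,-6.2)],.03)
E
```

```text
t 14.2 pos [ 0.4317 -0.0031  0.032 ] th 13.9 w 0.0335
(0.434, -0.004, 0.17, 14) 5 x (np.float64(-0.0003), np.float64(0.0004), np.float64(-0.0276), np.float64(-0.02))
(0.548, -0.162, 0.17, -6.2) 7 (np.float64(-0.0258), np.float64(0.0103), np.float64(-0.0), np.float64(2.89)) (np.float64(-0.0253), np.float64(0.0116), np.float64(-0.0), np.float64(2.89)) (np.float64(-0.0247), np.float64(0.0129), np.float64(-0.0), np.float64(2.89)) (np.float64(-0.024), np.float64(0.0141), np.float64(-0.0), np.float64(2.89)) (np.float64(-0.0232), np.float64(0.0153), np.float64(-0.0), np.float64(2.89)) (np.float64(-0.0224), np.float64(0.0165), np.float64(-0.0), np.float64(2.89)) (np.float64(-0.0216), np.float64(0.0176), np.float64(-0.0), np.float64(2.89))
(0.548, -0.162, 0.05, -6.2) 5 x (np.float64(0.0), np.float64(0.0), np.float64(0.024), np.float64(0.0))
```

servo_tool(rows=[0.9,0,0,-0.015,0,0.9,0,0,-0.025,0,0.9,0,0,-0.03,0,0.9,0,0,-0.03,0,0.9,0,0,-0.02,0])

```text
time: 14.63
position: [0.432, -0.0031, 0.1539]
tool_rot: [0.616, 0.788, 0.0, 0.001]
ft_force: [0.2, 0.2, -2.8]
grip_width: 0.0337
grip_force: 25.0
```

servo_tool(rows=[0.9,-0.0261,0.0106,0,2.9,0.9,-0.0256,0.0119,0,2.9,0.9,-0.025,0.0132,0,2.9,0.9,-0.0243,0.0144,0,2.9,0.9,-0.0235,0.0156,0,2.9])

```text
time: 15.05
position: [0.5146, -0.1181, 0.1516]
tool_rot: [0.712, 0.703, -0.0, -0.001]
ft_force: [-0.4, -0.7, -2.3]
grip_width: 0.0336
grip_force: 25.0
```

servo_tool(rows=[0.9,-0.0227,0.0168,0,2.9,0.9,-0.0219,0.0179,0,2.7,0.9,0,0,0,0,0.9,0,0,0,0,0.9,0,0,0,0])

```text
time: 15.47
position: [0.5462, -0.1623, 0.1511]
tool_rot: [0.744, 0.668, -0.001, -0.002]
ft_force: [-0.5, 0.5, -1.9]
grip_width: 0.0336
grip_force: 25.0
```

```bash
python3 - <<'E'
from h import *
plan([(.5477,-.162,.155,-6.2),(.5477,-.162,.045,-6.2)],.03)
E
```

```text
t 15.5 pos [ 0.5462 -0.1623  0.1511] th -6.2 w 0.0336
(0.5477, -0.162, 0.155, -6.2) 1 x (np.float64(0.0005), np.float64(0.0014), np.float64(-0.0039), np.float64(0.02))
(0.5477, -0.162, 0.045, -6.2) 4 x (np.float64(0.0), np.float64(0.0), np.float64(0.0275), np.float64(-0.0))
```

servo_tool(rows=[0.9,0,0.001,0.03,0,0.9,0,0,0.03,0,0.9,0,0,0.025,0,0.9,0,0,0.012,0,0.9,0,0,0.005,0])

```text
time: 15.88
position: [0.5464, -0.1613, 0.0479]
tool_rot: [0.744, 0.668, -0.001, -0.003]
ft_force: [-0.1, 0.2, -2.5]
grip_width: 0.0338
grip_force: 25.0
```

servo_tool(rows=[0.9,0,0,0.003,0,0.9,0,0,0.003,0,0.9,0,0,0.002,0,0.9,0,0,0,0,0.9,0,0,0,0])

```text
time: 16.3
position: [0.5493, -0.1635, 0.0429]
tool_rot: [0.744, 0.668, 0.0, 0.001]
ft_force: [-0.2, -0.6, -1.6]
grip_width: 0.0341
grip_force: 25.0
```

Another 7 mm to the floor.

servo_tool(rows=[0.9,0,0,0.003,0,0.9,0,0,0.002,0,0.9,0,0,0.001,0,0.9,0,0,0.0005,0,0.9,0,0,0,0])

```text
time: 16.72
position: [0.5486, -0.1633, 0.0354]
tool_rot: [0.744, 0.668, -0.0, -0.0]
ft_force: [-0.4, -0.2, -1.6]
grip_width: 0.0337
grip_force: 25.0
```

servo_tool(rows=[0.9,0,0,0.0007,0,0.9,0,0,0.0005,0,0.9,0,0,0,0,0.9,0,0,0,0,0.9,0,0,0,0])

```text
time: 17.13
position: [0.5488, -0.1633, 0.0351]
tool_rot: [0.744, 0.668, 0.0, 0.0]
ft_force: [-2.1, 0.8, 6.4]
grip_width: 0.0338
grip_force: 25.0
```

servo_tool(rows=[-0.1,0,0,0,0,-0.1,0,0,0,0,-0.1,0,0,0,0,-0.1,0,0,0,0,-0.1,0,0,0,0])

```text
time: 17.55
position: [0.5488, -0.1633, 0.0341]
tool_rot: [0.744, 0.668, -0.0, -0.0]
ft_force: [-0.9, -0.1, 0.6]
grip_width: 0.0471
grip_force: 0.0
```

servo_tool(rows=[-0.1,0,0,-0.015,0,-0.1,0,0,-0.03,0,-0.1,0,0,-0.035,0,-0.1,0,0,-0.035,0,-0.1,0,0,-0.035,0])

```text
time: 17.97
position: [0.5483, -0.1631, 0.1855]
tool_rot: [0.744, 0.668, -0.0, -0.0]
ft_force: [1.3, -0.1, 0.5]
grip_width: 0.0478
grip_force: 0.0
```

```bash
python3 - <<'E'
from h import *
plan([(.345,.25,.24,-6.2)],.039)
E
```

```text
t 18.0 pos [ 0.5483 -0.1631  0.1855] th -6.2 w 0.0478
(0.345, 0.25, 0.24, -6.2) 12 x (np.float64(0.0324), np.float64(-0.0206), np.float64(-0.0045), np.float64(0.0))
```

servo_tool(rows=[-1,0.0324,-0.0206,-0.0045,0,-1,0.0324,-0.0206,-0.0045,0,-1,0.0324,-0.0206,-0.0045,0,-1,0.0324,-0.0206,-0.0045,0,-1,0.0324,-0.0206,-0.0045,0])

```text
time: 18.38
position: [0.4626, 0.0101, 0.2071]
tool_rot: [0.745, 0.668, 0.0, 0.0]
ft_force: [-0.9, 0.7, 0.2]
grip_width: 0.0733
grip_force: 0.0
```

servo_tool(rows=[-1,0.0324,-0.0206,-0.0045,0,-1,0.0324,-0.0206,-0.0045,0,-1,0.0324,-0.0206,-0.0045,0,-1,0.0324,-0.0206,-0.0045,0,-1,0.0324,-0.0206,-0.0045,0])

```text
time: 18.8
position: [0.3776, 0.1824, 0.2296]
tool_rot: [0.744, 0.668, 0.0, 0.0]
ft_force: [1.2, -0.1, 1.0]
grip_width: 0.0866
grip_force: 0.0
```

servo_tool(rows=[-1,0.0324,-0.0206,-0.0045,0,-1,0.0324,-0.0206,-0.0045,0,-1,0,0,0,0,-1,0,0,0,0,-1,0,0,0,0])

```text
time: 19.22
position: [0.3448, 0.2498, 0.2383]
tool_rot: [0.744, 0.668, 0.0, 0.0]
ft_force: [0.6, -0.5, 0.0]
grip_width: 0.0872
grip_force: 0.0
```

```bash
python3 - <<'E'
from h import *
c=wcam(); c=wcam(); save('w4',c['pixels'])
for q in("glue_large","glue_small"):
  for d in robot.place_of(c,q): print(q,np.round(d['at'],4),round(d['score'],2),proj(c,d['at']).round()[0])
plan([(.342,.311,.2,-6.2),(.342,.311,.055,-6.2)])
c=robot.camera('top'); save('t2',cv2.resize(c['pixels'][150:240,270:400],None,fx=5,fy=5,interpolation=cv2.INTER_CUBIC))
E
```

```text
glue_large [ 0.3434  0.3163 -0.0009] 0.58 [267. 118.]
glue_small [0.4136 0.18   0.0052] 0.96 [341. 233.]
t 19.4 pos [0.3456 0.2487 0.2382] th -6.3 w 0.087
(0.342, 0.311, 0.2, -6.2) 3 x (np.float64(0.0205), np.float64(-0.0035), np.float64(0.0127), np.float64(-0.05))
(0.342, 0.311, 0.055, -6.2) 5 x (np.float64(0.0), np.float64(0.0), np.float64(0.029), np.float64(-0.0))
```

View pics/w4.png

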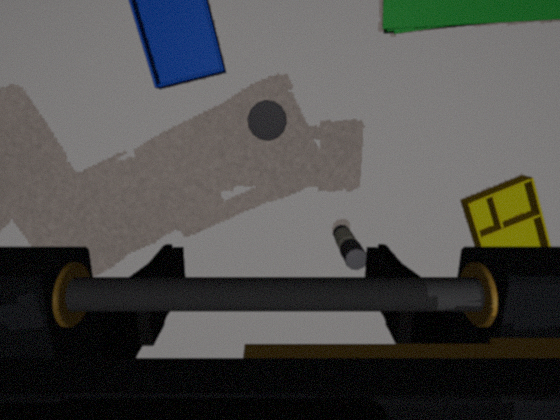

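View pics/t2.png

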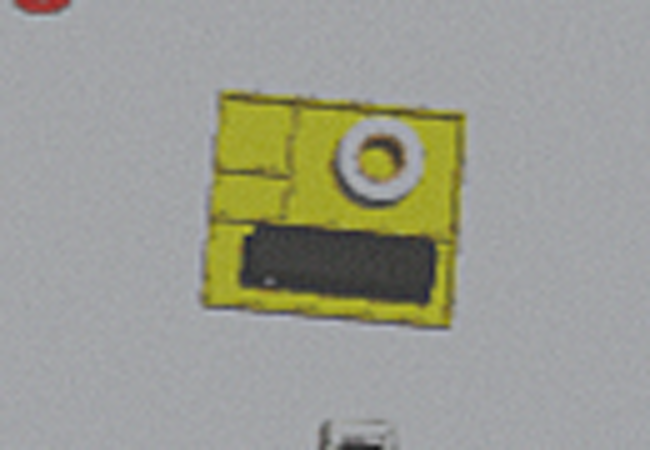

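The top crop shows the stapler inside its bay at (339,265) and the tape flat in its bay at (381,160). The wrist view shows the large glue's cap at (267,120).

```bash
python3 - <<'E'
from h import *
c=wcam(); print(onplane(c,[(267,120),(248,120),(286,120)],.11).round(4))
E
```

```text
[[0.3465 0.3149 0.11  ]
 [0.3319 0.3165 0.11  ]
 [0.3612 0.3133 0.11  ]]
```

servo_tool(rows=[-1,0.0323,-0.0035,0.015,0,-1,0.0323,-0.0035,0.015,0,-1,0,0,0,0,-1,0,0,0.03,0,-1,0,0,0.03,0])

```text
time: 19.93
position: [0.3466, 0.3155, 0.1487]
tool_rot: [0.744, 0.668, 0.002, 0.001]
ft_force: [0.0, -0.4, -0.2]
grip_width: 0.0871
grip_force: 0.0
```

servo_tool(rows=[-1,0,0,0.03,0,-1,0,0,0.03,0,-1,0,0,0.02,0,-1,0,0,0.012,0,-1,0,0,0,0])

```text
time: 20.35
position: [0.3439, 0.3132, 0.0541]
tool_rot: [0.745, 0.667, -0.003, -0.001]
ft_force: [0.1, 0.6, -0.2]
grip_width: 0.0868
grip_force: 0.0
```

servo_tool(rows=[0.9,0,0,0,0,0.9,0,0,0,0,0.9,0,0,0,0,0.9,0,0,0,0,0.9,0,0,0,0], newtons=12)

```text
time: 20.77
position: [0.3454, 0.3151, 0.0572]
tool_rot: [0.744, 0.668, 0.001, 0.0]
ft_force: [0.1, 0.8, 0.2]
grip_width: 0.0617
grip_force: 0.0
```

servo_tool(rows=[0.9,0,0,0,0,0.9,0,0,0,0,0.9,0,0,0,0,0.9,0,0,0,0,0.9,0,0,0,0])

```text
time: 21.18
position: [0.3448, 0.3149, 0.0564]
tool_rot: [0.744, 0.668, 0.0, 0.0]
ft_force: [0.4, -0.0, -1.5]
grip_width: 0.0308
grip_force: 12.0
```

servo_tool(rows=[0.9,0,0,0,0,0.9,0,0,0,0,0.9,0,0,0,0])

```text
time: 21.43
position: [0.3448, 0.3149, 0.0563]
tool_rot: [0.744, 0.668, -0.0, -0.0]
ft_force: [-0.3, -0.4, 0.5]
grip_width: 0.031
grip_force: 12.0
```

```bash
python3 - <<'E'
from h import *
plan([(.347,.314,.17,-6.2),(.5,.12,.17,-6.2),(.642,-.1145,.17,-6.2),(.642,-.1145,.065,-6.2)],.036)
E
```

```text
t 21.4 pos [0.3448 0.3149 0.0563] th -6.2 w 0.031
(0.347, 0.314, 0.17, -6.2) 4 x (np.float64(-0.0002), np.float64(0.0006), np.float64(-0.0284), np.float64(0.0))
(0.5, 0.12, 0.17, -6.2) 7 x (np.float64(-0.0252), np.float64(0.0247), np.float64(-0.0), np.float64(-0.0))
(0.642, -0.1145, 0.17, -6.2) 8 x (np.float64(-0.0272), np.float64(0.0208), np.float64(-0.0), np.float64(-0.0))
(0.642, -0.1145, 0.065, -6.2) 3 x (np.float64(0.0), np.float64(0.0), np.float64(0.035), np.float64(-0.0))
```

servo_tool(rows=[0.9,0,0,-0.015,0,0.9,0,0,-0.025,0,0.9,0,0,-0.03,0,0.9,0,0,-0.028,0,0.9,0,0,-0.015,0])

```text
time: 21.85
position: [0.3456, 0.3154, 0.1719]
tool_rot: [0.744, 0.668, 0.002, 0.0]
ft_force: [-0.0, -0.8, -1.2]
grip_width: 0.0305
grip_force: 12.0
```

servo_tool(rows=[0.9,-0.025,0.025,0,0,0.9,-0.025,0.025,0,0,0.9,-0.025,0.025,0,0,0.9,-0.025,0.025,0,0,0.9,-0.025,0.025,0,0])

```text
time: 22.27
position: [0.4559, 0.1758, 0.1693]
tool_rot: [0.744, 0.668, -0.0, -0.0]
ft_force: [0.9, 0.3, -1.3]
grip_width: 0.0306
grip_force: 12.0
```

servo_tool(rows=[0.9,-0.025,0.025,0,0,0.9,-0.025,0.025,0,0,0.9,-0.027,0.021,0,0,0.9,-0.027,0.021,0,0,0.9,-0.027,0.021,0,0])

```text
time: 22.68
position: [0.554, 0.0332, 0.1689]
tool_rot: [0.744, 0.668, -0.0, -0.001]
ft_force: [0.8, -0.0, -1.3]
grip_width: 0.0303
grip_force: 12.0
```

servo_tool(rows=[0.9,-0.027,0.021,0,0,0.9,-0.027,0.021,0,0,0.9,-0.027,0.021,0,0,0.9,-0.027,0.021,0,0,0.9,-0.02,0.015,0,0])

```text
time: 23.1
position: [0.6396, -0.106, 0.1688]
tool_rot: [0.745, 0.667, -0.0, 0.0]
ft_force: [0.3, 0.1, -0.7]
grip_width: 0.0304
grip_force: 12.0
```

servo_tool(rows=[0.9,0,0,0,0,0.9,0,0,0,0,0.9,0,0,0,0])

```text
time: 23.35
position: [0.6372, -0.1025, 0.1685]
tool_rot: [0.744, 0.668, -0.001, -0.001]
ft_force: [0.6, 0.9, -1.0]
grip_width: 0.0305
grip_force: 12.0
```

```bash
python3 - <<'E'
from h import *
plan([(.642,-.1145,.17,-6.2),(.642,-.1145,.065,-6.2)],.036)
E
```

```text
t 23.4 pos [ 0.6372 -0.1025  0.1685] th -6.2 w 0.0305
(0.642, -0.1145, 0.17, -6.2) 1 x (np.float64(-0.0114), np.float64(0.0061), np.float64(-0.0015), np.float64(0.0))
(0.642, -0.1145, 0.065, -6.2) 3 x (np.float64(0.0), np.float64(0.0), np.float64(0.035), np.float64(-0.0))
```

servo_tool(rows=[0.9,-0.0114,0.006,0,0,0.9,0,0,0.02,0,0.9,0,0,0.03,0,0.9,0,0,0.025,0,0.9,0,0,0.015,0])

```text
time: 23.77
position: [0.6414, -0.1141, 0.0768]
tool_rot: [0.744, 0.669, -0.001, -0.002]
ft_force: [-0.4, -0.2, -1.2]
grip_width: 0.0307
grip_force: 12.0
```

servo_tool(rows=[0.9,0,0,0.008,0,0.9,0,0,0.004,0,0.9,0,0,0,0,0.9,0,0,0,0,0.9,0,0,0,0])

```text
time: 24.18
position: [0.6444, -0.1155, 0.0688]
tool_rot: [0.744, 0.668, 0.001, 0.001]
ft_force: [0.0, -0.4, -1.5]
grip_width: 0.031
grip_force: 12.0
```

servo_tool(rows=[0.9,0.0,-0.002,0.003,0,0.9,0,0,0.002,0,0.9,0,0,0.002,0,0.9,0,0,0,0,0.9,0,0,0,0])

```text
time: 24.6
position: [0.6412, -0.115, 0.0603]
tool_rot: [0.744, 0.668, -0.0, -0.0]
ft_force: [0.1, 0.1, -1.1]
grip_width: 0.0305
grip_force: 12.0
```

servo_tool(rows=[0.9,0,0,0.001,0,0.9,0,0,0.001,0,0.9,0,0,0,0,0.9,0,0,0,0,0.9,0,0,0,0])

```text
time: 25.02
position: [0.6419, -0.1152, 0.0592]
tool_rot: [0.744, 0.668, 0.0, 0.001]
ft_force: [-0.1, 0.7, 5.6]
grip_width: 0.0304
grip_force: 12.0
```

servo_tool(rows=[-0.1,0,0,0,0,-0.1,0,0,0,0,-0.1,0,0,0,0,-0.1,0,0,0,0,-0.1,0,0,0,0])

```text
time: 25.43
position: [0.641, -0.1149, 0.0579]
tool_rot: [0.744, 0.668, -0.0, -0.0]
ft_force: [-0.7, 0.3, -0.9]
grip_width: 0.0468
grip_force: 0.0
```

servo_tool(rows=[-0.1,0,0,-0.01,0,-0.1,0,0,-0.03,0,-0.1,0,0,-0.035,0,-0.1,0,0,-0.035,0,-0.1,0,0,-0.035,0])

```text
time: 25.85
position: [0.6409, -0.1149, 0.2053]
tool_rot: [0.744, 0.668, -0.0, -0.0]
ft_force: [0.3, 0.3, 0.3]
grip_width: 0.0479
grip_force: 0.0
```

```bash
python3 - <<'E'
from h import *
plan([(.44,-.175,.23,88.4)],.039)
E
```

```text
t 25.9 pos [ 0.6409 -0.1149  0.2053] th -6.2 w 0.0479
(0.44, -0.175, 0.23, 88.4) 14 (np.float64(-0.0058), np.float64(-0.0138), np.float64(-0.0018), np.float64(6.1)) (np.float64(-0.0073), np.float64(-0.0131), np.float64(-0.0018), np.float64(6.1)) (np.float64(-0.0086), np.float64(-0.0123), np.float64(-0.0018), np.float64(6.1)) (np.float64(-0.0099), np.float64(-0.0113), np.float64(-0.0018), np.float64(6.1)) (np.float64(-0.011), np.float64(-0.0102), np.float64(-0.0018), np.float64(6.1)) (np.float64(-0.012), np.float64(-0.0089), np.float64(-0.0018), np.float64(6.1)) (np.float64(-0.0129), np.float64(-0.0076), np.float64(-0.0018), np.float64(6.1)) (np.float64(-0.0136), np.float64(-0.0062), np.float64(-0.0018), np.float64(6.1)) (np.float64(-0.0142), np.float64(-0.0047), np.float64(-0.0018), np.float64(6.1)) (np.float64(-0.0146), np.float64(-0.0032), np.float64(-0.0018), np.float64(6.1)) (np.float64(-0.0149), np.float64(-0.0016), np.float64(-0.0018), np.float64(6.1)) (np.float64(-0.015), np.float64(-0.0), np.float64(-0.0018), np.float64(6.1)) (np.float64(-0.0149), np.float64(0.0016), np.float64(-0.0018), np.float64(6.1)) (np.float64(-0.0146), np.float64(0.0032), np.float64(-0.0018), np.float64(6.1))
```

servo_tool(rows=[-1,-0.0136,-0.0322,-0.004,0,-1,-0.0136,-0.0322,-0.004,0,-1,-0.0136,-0.0322,-0.004,0,-1,-0.0136,-0.0322,-0.004,0,-1,-0.0136,-0.0322,-0.004,0])

```text
time: 26.27
position: [0.4723, -0.1653, 0.2243]
tool_rot: [0.744, 0.668, 0.0, 0.001]
ft_force: [-0.2, -1.4, 0.3]
grip_width: 0.0735
grip_force: 0.0
```

servo_tool(rows=[-1,-0.0136,-0.0322,-0.004,0,-1,0,0,0,-6.5,-1,0,0,0,-6.5,-1,0,0,0,-6.5,-1,0,0,0,-6.5])

```text
time: 26.68
position: [0.4402, -0.1755, 0.2283]
tool_rot: [0.573, 0.82, 0.0, 0.001]
ft_force: [0.3, 0.2, 0.6]
grip_width: 0.0869
grip_force: 0.0
```

servo_tool(rows=[-1,0,0,0,-6.5,-1,0,0,0,-6.5,-1,0,0,0,-6.5,-1,0,0,0,-6.5,-1,0,0,0,-6.5])

```text
time: 27.1
position: [0.4404, -0.1753, 0.2281]
tool_rot: [0.32, 0.947, -0.0, 0.0]
ft_force: [-0.5, 0.4, -0.1]
grip_width: 0.087
grip_force: 0.0
```

servo_tool(rows=[-1,0,0,0,-6.5,-1,0,0,0,-6.5,-1,0,0,0,-6.5,-1,0,0,0,-6.5,-1,0,0,0,-6.5])

```text
time: 27.52
position: [0.4404, -0.1753, 0.2281]
tool_rot: [0.042, 0.999, -0.0, 0.0]
ft_force: [-0.2, -0.3, -0.5]
grip_width: 0.0869
grip_force: 0.0
```

servo_tool(rows=[-1,0,0,0,-3.6,-1,0,0,0,0,-1,0,0,0,0,-1,0,0,0,0,-1,0,0,0,0])

```text
time: 27.93
position: [0.4404, -0.1753, 0.2276]
tool_rot: [0.014, 1.0, -0.0, 0.0]
ft_force: [-0.8, 0.4, 0.4]
grip_width: 0.0866
grip_force: 0.0
```

```bash
python3 - <<'E'
from h import *
c=wcam(); c=wcam(); save('w5',c['pixels'])
for q in("punch",):
  for d in robot.place_of(c,q): print(q,np.round(d['at'],4),round(d['score'],2),proj(c,d['at']).round()[0])
print(rect(c,"punch",.035))
plan([(.41,-.175,.023,88.4)])
E
```

```text
punch [ 0.408  -0.173   0.0009] 0.78 [276. 152.]
[('punch', 0.37, array([ 571.9, -164.9]), array([160.2, 137.8]), 84.0)]
t 28.1 pos [ 0.4404 -0.1753  0.2273] th 88.4 w 0.087
(0.41, -0.175, 0.023, 88.4) 6 x (np.float64(0.0051), np.float64(-0.0001), np.float64(0.0341), np.float64(0.0))
```

View pics/w5.png

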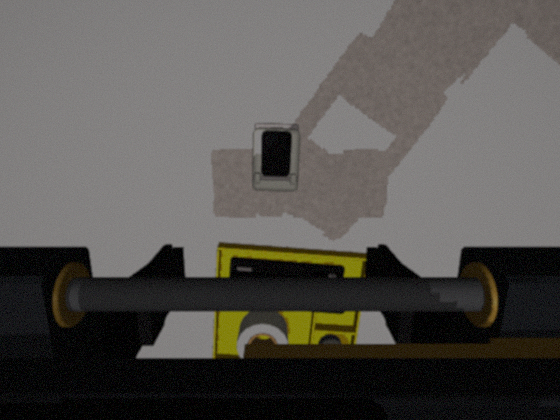

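The punch is at (276,157), square to the image, so at about (0.409, -0.174). Reaching down.

servo_tool(rows=[-1,0.0157,0.0005,0.025,0,-1,0.0157,0,0.03,0,-1,0,0,0.035,0,-1,0,0,0.035,0,-1,0,0,0.03,0])

```text
time: 28.55
position: [0.4088, -0.174, 0.071]
tool_rot: [0.014, 1.0, -0.0, 0.0]
ft_force: [-0.3, -0.4, -0.5]
grip_width: 0.0867
grip_force: 0.0
```

servo_tool(rows=[-1,0,0,0.025,0,-1,0,0,0.015,0,-1,0,0,0.01,0,-1,0,0,0,0,-1,0,0,0,0])

```text
time: 28.97
position: [0.409, -0.1739, 0.0219]
tool_rot: [0.014, 1.0, 0.0, -0.0]
ft_force: [-0.5, 0.8, 0.5]
grip_width: 0.0869
grip_force: 0.0
```

servo_tool(rows=[0.9,0,0,0,0,0.9,0,0,0,0,0.9,0,0,0,0,0.9,0,0,0,0,0.9,0,0,0,0], newtons=25)

```text
time: 29.38
position: [0.4093, -0.1741, 0.0229]
tool_rot: [0.014, 1.0, -0.0, 0.0]
ft_force: [0.3, -0.6, -0.1]
grip_width: 0.0617
grip_force: 0.0
```

servo_tool(rows=[0.9,0,0,0,0,0.9,0,0,0,0,0.9,0,0,0,0,0.9,0,0,0,0,0.9,0,0,0,0])

```text
time: 29.8
position: [0.409, -0.1739, 0.0225]
tool_rot: [0.014, 1.0, -0.0, 0.0]
ft_force: [-1.1, 0.4, 2.7]
grip_width: 0.0452
grip_force: 25.0
```

```bash
python3 - <<'E'
from h import *
plan([(.409,-.174,.19,88.4),(.62,.12,.19,88.4)],.036)
E
```

```text
t 29.8 pos [ 0.409  -0.1739  0.0225] th 88.4 w 0.0452
(0.409, -0.174, 0.19, 88.4) 5 x (np.float64(0.0), np.float64(-0.0), np.float64(-0.0335), np.float64(0.0))
(0.62, 0.12, 0.19, 88.4) 11 x (np.float64(-0.0184), np.float64(0.0273), np.float64(-0.0), np.float64(-0.0))
```

servo_tool(rows=[0.9,0,0,-0.015,0,0.9,0,0,-0.03,0,0.9,0,0,-0.035,0,0.9,0,0,-0.035,0,0.9,0,0,-0.035,0])

```text
time: 30.22
position: [0.4082, -0.1733, 0.1734]
tool_rot: [0.014, 1.0, 0.001, -0.001]
ft_force: [0.6, -0.8, -2.1]
grip_width: 0.045
grip_force: 25.0
```

servo_tool(rows=[0.9,-0.0239,0.0274,-0.02,0,0.9,-0.0239,0.0274,-0.02,0,0.9,-0.0239,0.0274,-0.02,0,0.9,-0.0239,0.0274,-0.015,0,0.9,-0.0239,0.0274,0,0])

```text
time: 30.63
position: [0.5348, -0.0393, 0.2505]
tool_rot: [0.014, 1.0, -0.001, 0.003]
ft_force: [0.3, -0.4, -1.0]
grip_width: 0.045
grip_force: 25.0
```

servo_tool(rows=[0.9,-0.0239,0.0274,0,0,0.9,-0.0239,0.0274,0,0,0.9,-0.0239,0.0274,0,0,0.9,-0.0239,0.0274,0,0,0.9,-0.0239,0.0274,0,0])

```text
time: 31.05
position: [0.6556, 0.095, 0.2462]
tool_rot: [0.014, 1.0, -0.0, -0.001]
ft_force: [-0.2, -0.9, -2.0]
grip_width: 0.0447
grip_force: 25.0
```

servo_tool(rows=[0.9,-0.0239,0.0274,0,0,0.9,0,0,0,0,0.9,0,0,0,0,0.9,0,0,0,0,0.9,0,0,0,0])

```text
time: 31.47
position: [0.6788, 0.1191, 0.2466]
tool_rot: [0.014, 1.0, -0.0, -0.001]
ft_force: [0.2, 0.2, -1.8]
grip_width: 0.0448
grip_force: 25.0
```

```bash
python3 - <<'E'
from h import *
c=wcam(); c=wcam(); save('w6',c['pixels'])
for d in robot.place_of(c,"tray_small"): print(np.round(d['at'],4),round(d['score'],2),proj(c,d['at']).round()[0])
print(rect(c,"tray_small",.018))
plan([])
E
```

```text
[ 0.6095  0.1543 -0.0031] 0.97 [305. 115.]
[0.7706 0.2304 0.0021] 0.55 [370. 252.]
[('tray_small', 0.89, array([756. , 238.2]), array([ 67.3, 110.1]), 20.5), ('tray_small', 0.58, array([604.7, 150.7]), array([ 72.7, 133.3]), 17.8)]
t 31.7 pos [0.6797 0.119  0.2477] th 88.3 w 0.0447
```

View pics/w6.png

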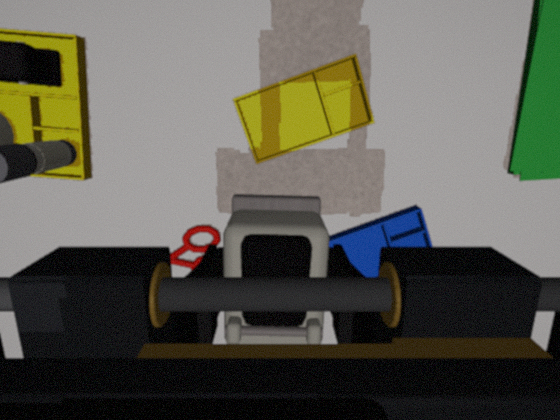

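The small tray's yellow rim spans (235,98) to (372,122), and its size fits. That gives its centre as (0.605, 0.151) and its yaw as 17.8°. The punch is held level.

servo_tool(rows=[0.9,0.023,0.0033,0,0,0.9,0.023,0.0033,0,0,0.9,0.0223,0.003,0,0,0.9,0,0,0,6.4,0.9,0,0,0,6.4])

```text
time: 32.08
position: [0.6104, 0.1314, 0.248]
tool_rot: [0.128, 0.992, -0.0, -0.0]
ft_force: [1.1, -0.4, -1.6]
grip_width: 0.0449
grip_force: 25.0
```

servo_tool(rows=[0.9,0,0,0,6.4,0.9,0,0,0,6.4,0.9,0,0,0,6.4,0.9,0,0,0,6.4,0.9,0,0,0,6.4])

```text
time: 32.5
position: [0.6119, 0.131, 0.2479]
tool_rot: [0.397, 0.918, 0.0, 0.0]
ft_force: [-0.0, 0.8, -2.0]
grip_width: 0.0449
grip_force: 25.0
```

servo_tool(rows=[0.9,0,0,0,6.4,0.9,0,0,0,6.4,0.9,0,0,0,6.4,0.9,0,0,0,6.5,0.9,0,0,0,0])

```text
time: 32.92
position: [0.612, 0.131, 0.2478]
tool_rot: [0.589, 0.808, 0.0, 0.0]
ft_force: [-0.3, 1.4, -2.0]
grip_width: 0.0448
grip_force: 25.0
```

servo_tool(rows=[0.9,0,0,0.03,0,0.9,0,0,0.035,0,0.9,0,0,0.035,0,0.9,0,0,0.03,0,0.9,0,0,0.02,0])

```text
time: 33.33
position: [0.6103, 0.131, 0.0946]
tool_rot: [0.587, 0.809, -0.001, -0.002]
ft_force: [-1.0, -0.3, -2.5]
grip_width: 0.045
grip_force: 25.0
```

servo_tool(rows=[0.9,0,0,0.01,0,0.9,0,0,0,0,0.9,0,0,0,0,0.9,0,0,0,0])

```text
time: 33.67
position: [0.6137, 0.1315, 0.0892]
tool_rot: [0.588, 0.809, 0.001, 0.001]
ft_force: [-0.7, 0.5, -1.3]
grip_width: 0.0451
grip_force: 25.0
```

```bash
python3 - <<'E'
from h import *
plan([(.6116,.1305,.03,17.8)])
E
```

```text
t 33.7 pos [0.6137 0.1315 0.0892] th 18.0 w 0.0451
(0.6116, 0.1305, 0.03, 17.8) 2 (np.float64(-0.0002), np.float64(-0.0012), np.float64(0.0296), np.float64(0.08)) (np.float64(-0.0002), np.float64(-0.0012), np.float64(0.0296), np.float64(0.08))
```

servo_tool(rows=[0.9,-0.0005,-0.001,0.02,0,0.9,0,-0.001,0.02,0,0.9,0,0,0.012,0,0.9,0,0,0.006,0,0.9,0,0,0.002,0])

```text
time: 34.08
position: [0.6105, 0.1305, 0.0272]
tool_rot: [0.588, 0.809, -0.0, -0.0]
ft_force: [-0.2, -0.1, -2.0]
grip_width: 0.0451
grip_force: 25.0
```

servo_tool(rows=[0.9,0,0,0,0,0.9,0,0,0,0,0.9,0,0,0,0])

```text
time: 34.33
position: [0.6113, 0.1306, 0.0284]
tool_rot: [0.588, 0.809, 0.001, 0.001]
ft_force: [-0.7, 1.1, -1.2]
grip_width: 0.0449
grip_force: 25.0
```

servo_tool(rows=[0.9,0,0,0.001,0,0.9,0,0,0.001,0,0.9,0,0,0.0005,0,0.9,0,0,0,0,0.9,0,0,0,0])

```text
time: 34.75
position: [0.6108, 0.1305, 0.0256]
tool_rot: [0.588, 0.809, 0.0, 0.0]
ft_force: [-1.0, 0.5, 3.6]
grip_width: 0.045
grip_force: 25.0
```

servo_tool(rows=[0.9,0,0,0.0005,0,0.9,0,0,0.0005,0,0.9,0,0,0,0,0.9,0,0,0,0,0.9,0,0,0,0])

```text
time: 35.17
position: [0.6108, 0.1305, 0.0256]
tool_rot: [0.588, 0.809, 0.0, 0.0]
ft_force: [-2.2, 0.3, 9.1]
grip_width: 0.0447
grip_force: 24.9
```

servo_tool(rows=[-0.4,0,0,0,0,-0.4,0,0,0,0,-0.4,0,0,0,0,-0.4,0,0,0,0,-0.4,0,0,0,0])

```text
time: 35.58
position: [0.6102, 0.1305, 0.0234]
tool_rot: [0.588, 0.809, -0.0, -0.0]
ft_force: [0.7, -0.1, 0.6]
grip_width: 0.06
grip_force: 0.0
```

servo_tool(rows=[-0.4,0,0,-0.01,0,-0.4,0,0,-0.025,0,-0.4,0,0,-0.035,0,-0.4,0,0,-0.035,0,-0.4,0,0,-0.035,0])

```text
time: 36.0
position: [0.61, 0.1305, 0.1656]
tool_rot: [0.588, 0.809, -0.0, -0.0]
ft_force: [0.1, -0.1, 0.4]
grip_width: 0.061
grip_force: 0.0
```

```bash
python3 - <<'E'
from h import *
plan([(.43,.13,.22,17.8)],.037)
E
```

```text
t 36.0 pos [0.61   0.1305 0.1656] th 17.9 w 0.061
(0.43, 0.13, 0.22, 17.8) 6 x (np.float64(0.0092), np.float64(-0.0286), np.float64(-0.0091), np.float64(0.02))
```

servo_tool(rows=[-1,0.0092,-0.0286,-0.01,0,-1,0.0092,-0.0286,-0.01,0,-1,0.0092,-0.0286,-0.01,0,-1,0.0092,-0.0286,-0.01,0,-1,0.0092,-0.0286,-0.01,0])

```text
time: 36.42
position: [0.4586, 0.1302, 0.2148]
tool_rot: [0.588, 0.809, 0.0, 0.0]
ft_force: [-0.1, 0.2, 0.0]
grip_width: 0.0836
grip_force: 0.0
```

servo_tool(rows=[-1,0.0092,-0.0286,-0.005,0,-1,0,0,0,0,-1,0,0,0,0,-1,0,0,0,0,-1,0,0,0,0])

```text
time: 36.83
position: [0.4317, 0.1302, 0.2192]
tool_rot: [0.588, 0.809, 0.001, 0.001]
ft_force: [0.2, 0.4, 0.4]
grip_width: 0.0871
grip_force: 0.0
```

```bash
python3 - <<'E'
from h import *
c=wcam(); c=wcam(); save('w7',c['pixels'])
for q in("glue_small",):
  for d in robot.place_of(c,q): print(q,np.round(d['at'],4),round(d['score'],2),proj(c,d['at']).round()[0])
plan([])
E
```

```text
glue_small [0.4144 0.1811 0.0053] 0.96 [274. 131.]
t 37.0 pos [0.4311 0.1301 0.2186] th 17.9 w 0.0869
```

View pics/w7.png

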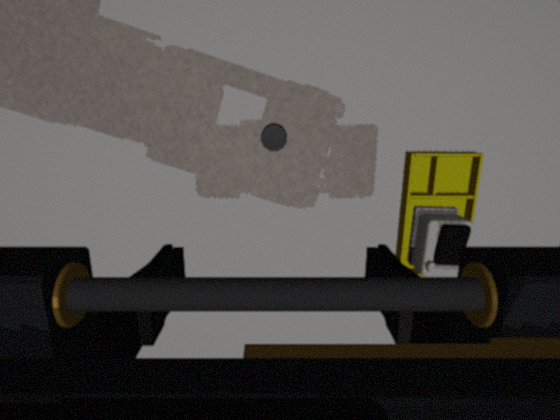

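The small glue's cap is at (273.5,137), and the punch sits in its bay at (440,245). Next is the cap position.

```bash
python3 - <<'E'
from h import *
c=wcam(); p=onplane(c,[(273.5,137)],.082)[0]; print(p.round(4))
plan([(p[0],p[1],.17,17.9),(p[0],p[1],.04,17.9)])
E
```

```text
[0.4137 0.1797 0.082 ]
t 37.0 pos [0.4309 0.1301 0.2185] th 17.9 w 0.0872
(np.float64(0.4137061965730622), np.float64(0.1797426475537005), 0.17, 17.9) 3 x (np.float64(0.0175), np.float64(-0.0004), np.float64(0.0162), np.float64(0.0))
(np.float64(0.4137061965730622), np.float64(0.1797426475537005), 0.04, 17.9) 4 x (np.float64(0.0), np.float64(0.0), np.float64(0.0325), np.float64(-0.0))
```

servo_tool(rows=[-1,0.0263,-0.0006,0.02,0,-1,0.0262,-0.0006,0.02,0,-1,0,0,0.01,0,-1,0,0,0.03,0,-1,0,0,0.03,0])

```text
time: 37.45
position: [0.4143, 0.1806, 0.1084]
tool_rot: [0.588, 0.809, 0.001, 0.001]
ft_force: [0.1, -0.2, -0.4]
grip_width: 0.087
grip_force: 0.0
```

servo_tool(rows=[-1,0,0,0.03,0,-1,0,0,0.025,0,-1,0,0,0.0155,0,-1,0,0,0,0,-1,0,0,0,0])

```text
time: 37.87
position: [0.4127, 0.1797, 0.0375]
tool_rot: [0.588, 0.809, -0.001, -0.001]
ft_force: [0.9, -0.6, 0.5]
grip_width: 0.0871
grip_force: 0.0
```

servo_tool(rows=[0.95,0,0,0,0,0.95,0,0,0,0,0.95,0,0,0,0,0.95,0,0,0,0,0.95,0,0,0,0], newtons=10)

```text
time: 38.28
position: [0.4133, 0.1799, 0.0391]
tool_rot: [0.588, 0.809, 0.001, 0.001]
ft_force: [0.7, 0.6, -0.8]
grip_width: 0.0615
grip_force: 0.0
```

servo_tool(rows=[0.95,0,0,0,0,0.95,0,0,0,0,0.95,0,0,0,0,0.95,0,0,0,0,0.95,0,0,0,0])

```text
time: 38.7
position: [0.4128, 0.1798, 0.0383]
tool_rot: [0.588, 0.809, -0.0, -0.0]
ft_force: [0.9, 0.2, 0.2]
grip_width: 0.0284
grip_force: 0.0
```

servo_tool(rows=[0.95,0,0,0,0,0.95,0,0,0,0,0.95,0,0,0,0,0.95,0,0,0,0])

```text
time: 39.03
position: [0.4128, 0.1798, 0.0383]
tool_rot: [0.588, 0.809, -0.0, -0.0]
ft_force: [0.6, -0.2, -0.8]
grip_width: 0.0217
grip_force: 10.0
```

```bash
python3 - <<'E'
from h import *
plan([(.414,.18,.15,17.9),(.6041,.1964,.15,17.9)],.034)
E
```

```text
t 39.0 pos [0.4128 0.1798 0.0383] th 17.9 w 0.0217
(0.414, 0.18, 0.15, 17.9) 4 x (np.float64(-0.0), np.float64(0.0003), np.float64(-0.0279), np.float64(0.01))
(0.6041, 0.1964, 0.15, 17.9) 6 x (np.float64(-0.0071), np.float64(0.031), np.float64(-0.0), np.float64(-0.0))
```

servo_tool(rows=[0.95,0,0,-0.015,0,0.95,0,0,-0.025,0,0.95,0,0,-0.03,0,0.95,0,0,-0.025,0,0.95,0,0,-0.015,0])

```text
time: 39.45
position: [0.4136, 0.18, 0.1506]
tool_rot: [0.588, 0.809, 0.001, 0.001]
ft_force: [-0.4, 0.6, 0.1]
grip_width: 0.021
grip_force: 10.0
```

servo_tool(rows=[0.95,-0.0071,0.031,0,0,0.95,-0.0071,0.031,0,0,0.95,-0.0071,0.031,0,0,0.95,-0.0071,0.031,0,0,0.95,-0.0071,0.031,0,0])

```text
time: 39.87
position: [0.5722, 0.1938, 0.1483]
tool_rot: [0.588, 0.809, -0.0, -0.0]
ft_force: [0.5, 0.6, 0.7]
grip_width: 0.0215
grip_force: 10.0
```

servo_tool(rows=[0.95,-0.0071,0.031,0,0,0.95,0,0,0,0,0.95,0,0,0,0,0.95,0,0,0,0])

```text
time: 40.2
position: [0.6014, 0.1963, 0.1475]
tool_rot: [0.588, 0.809, -0.001, -0.001]
ft_force: [-0.3, 0.6, -0.5]
grip_width: 0.021
grip_force: 10.0
```

```bash
python3 - <<'E'
from h import *
plan([(.6041,.1964,.15,17.9)],.034)
E
```

```text
t 40.2 pos [0.6014 0.1963 0.1475] th 17.9 w 0.021
(0.6041, 0.1964, 0.15, 17.9) 1 x (np.float64(-0.0008), np.float64(0.0026), np.float64(-0.0025), np.float64(0.02))
```

Down to 0.0413, slowly at the end.

servo_tool(rows=[0.95,-0.0005,0.002,0.02,0,0.95,0,0,0.03,0,0.95,0,0,0.025,0,0.95,0,0,0.015,0,0.95,0,0,0.008,0])

```text
time: 40.62
position: [0.6012, 0.1964, 0.0479]
tool_rot: [0.588, 0.809, -0.002, -0.002]
ft_force: [-0.0, 0.3, -0.5]
grip_width: 0.0214
grip_force: 10.0
```

servo_tool(rows=[0.95,0,0,0.003,0,0.95,0,0,0,0,0.95,0,0,0,0,0.95,0,0,0,0])

```text
time: 40.95
position: [0.6058, 0.1969, 0.0488]
tool_rot: [0.588, 0.809, 0.001, 0.001]
ft_force: [0.5, 0.0, 0.2]
grip_width: 0.0213
grip_force: 10.0
```

servo_tool(rows=[0.95,0,0,0.002,0,0.95,0,0,0.001,0,0.95,0,0,0.001,0,0.95,0,0,0,0,0.95,0,0,0,0])

```text
time: 41.37
position: [0.6049, 0.1966, 0.0434]
tool_rot: [0.588, 0.809, -0.0, -0.0]
ft_force: [-0.5, 0.4, 0.1]
grip_width: 0.0215
grip_force: 10.0
```

servo_tool(rows=[0.95,0,0,0.001,0,0.95,0,0,0.0007,0,0.95,0,0,0.0005,0,0.95,0,0,0,0,0.95,0,0,0,0])

```text
time: 41.78
position: [0.605, 0.1967, 0.0412]
tool_rot: [0.588, 0.809, -0.0, 0.0]
ft_force: [-0.5, 0.0, 0.9]
grip_width: 0.0213
grip_force: 10.0
```

servo_tool(rows=[0,0,0,0,0,0,0,0,0,0,0,0,0,0,0,0,0,0,0,0,0,0,0,0,0])

```text
time: 42.2
position: [0.605, 0.1966, 0.0411]
tool_rot: [0.588, 0.809, -0.0, -0.0]
ft_force: [0.6, -0.2, -0.7]
grip_width: 0.0418
grip_force: 0.0
```

servo_tool(rows=[0,0,0,-0.01,0,0,0,0,-0.025,0,0,0,0,-0.035,0,0,0,0,-0.035,0,0,0,0,-0.035,0])

```text
time: 42.62
position: [0.6046, 0.1966, 0.1831]
tool_rot: [0.588, 0.809, -0.0, -0.0]
ft_force: [0.8, 0.2, 0.5]
grip_width: 0.0437
grip_force: 0.0
```

servo_tool(rows=[0,0,0,-0.035,0,0,-0.03,-0.02,-0.02,0,0,-0.03,-0.02,0,0,0,-0.03,-0.02,0,0,0,-0.03,-0.02,0,0])

```text
time: 43.03
position: [0.5653, 0.0569, 0.2378]
tool_rot: [0.588, 0.809, 0.001, 0.001]
ft_force: [-0.8, 0.1, 1.1]
grip_width: 0.0439
grip_force: 0.0
```

servo_tool(rows=[0,-0.02,-0.035,0,0,0,-0.01,-0.035,0,0,0,0,0,0,0,0,0,0,0,0])

```text
time: 43.37
position: [0.5069, 0.0069, 0.2369]
tool_rot: [0.59, 0.808, 0.0, -0.0]
ft_force: [0.1, -0.2, -0.2]
grip_width: 0.0435
grip_force: 0.0
```

```bash
python3 - <<'E'
from h import *
plan([])
c=robot.camera('top'); T={'l':(np.array([.590,-.1665]),-6.3),'s':(np.array([.605,.151]),17.8)}
def tf(k,p):
    t,a=T[k]; return (R.from_euler('z',-a,degrees=True).as_matrix()[:2,:2]@(np.array(p)[:2]-t)*1000).round(1)
d=robot.camera('side')
for cc in(c,d):
  for q,k in(("glue_large",'l'),("stapler",'l'),("tape",'l'),("glue_small",'s'),("punch",'s')):
    for r in robot.place_of(cc,q): print(q,np.round(r['at'],3),tf(k,r['at']),round(r['score'],2))
a=cv2.resize(c['pixels'][150:240,210:400],(798,378),interpolation=cv2.INTER_CUBIC); save('end_top',a)
save('end_side',cv2.resize(d['pixels'][130:290,220:400],(720,600),interpolation=cv2.INTER_CUBIC))
E
```

```text
t 43.4 pos [0.5069 0.0069 0.2369] th 17.8 w 0.0435
glue_large [ 0.641 -0.117  0.001] [44.9 54.6] 0.67
glue_large [ 0.591 -0.166 -0.006] [0.8 0.4] 0.26
stapler [ 0.548 -0.159  0.002] [-42.3   3.2] 0.74
tape [ 0.621 -0.198  0.003] [ 34.7 -27.8] 0.5
glue_small [0.608 0.193 0.002] [15.6 39.4] 0.5
punch [0.612 0.124 0.001] [ -1.7 -27.3] 0.69
glue_large [ 0.64  -0.116  0.003] [44.5 55.6] 0.91
stapler [ 0.55  -0.163  0.005] [-39.9  -0.9] 0.76
tape [ 0.621 -0.196  0.006] [ 34.4 -25.4] 0.82
glue_small [0.605 0.195 0.004] [13.1 41.6] 0.66
punch [0.612 0.125 0.003] [ -1.  -27.1] 0.61
```

View pics/end_top.png

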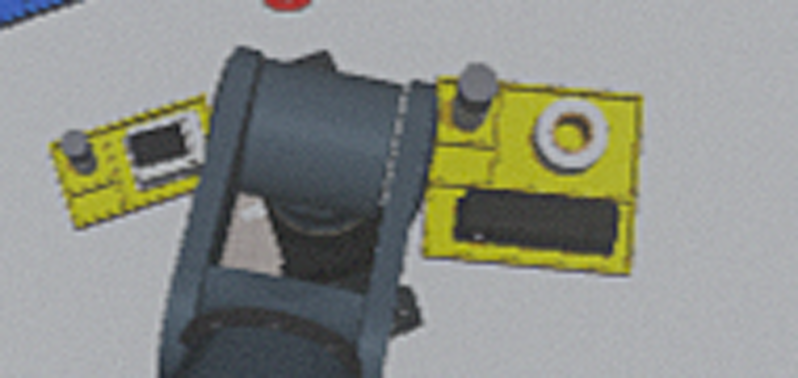

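View pics/end_side.png

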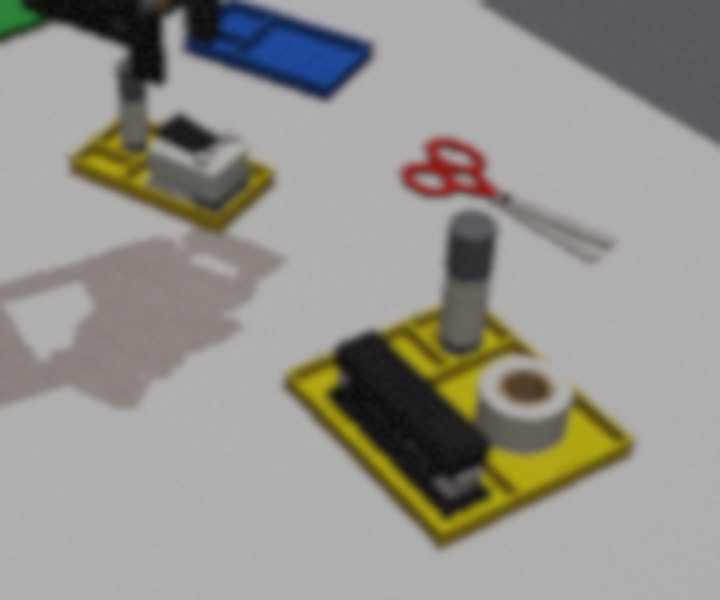

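The top view shows the glue sticks at (75,150) and (475,90), the punch at (165,145), the tape at (570,135) and the stapler at (535,222). The side view agrees: all five things stand or lie in their bays, each measured within tolerance, and the arm is clear of them. Handing in.

```bash
python3 -c "
from rig import robot
print(robot.hand_in())"
```

```text
the job is handed in; nothing more can be done
None
```

Both kits are made up and the job is handed in; no verdict came back, but the last pictures showed all five things upright or flat in their bays, released and within tolerance, with the arm never near the scissors, pencil pot or card.

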